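Bearing through the swing gate

ROBOT

A 7-joint arm with a two-finger parallel gripper is mounted at the origin on the work surface. World frame = base frame: x ahead of the robot, y to its left, z up, the work surface at z = 0. Lengths are in m, angles in rad, forces in N, time in s.
With the tool pointing down it reaches from about 0.4 to 0.85 m from the base axis. Payload 4.5 kg.
Tool frame: the origin (TCP) lies at the very end of the fingers, on their centre line; the grasp point (between the pads) lies 19 mm behind it; y points along the fingers, x is the direction in which the jaws open and shut, and the axes are right-handed (so a half turn about y gives the same grasp; the last joint's range is limited). The gripper opens to 88 mm and grips with 3 to 60 N. Pads are 18 mm wide; open, the fingers measure 123 mm over their backs; the gripper's body (75 mm by 187 mm) begins 45 mm behind the grasp point.
Start: joints at [-1.092, 0.689, -0.195, 1.565, 0.157, 0.902, -0.215], TCP at [0.269, 0.564, 0.239] pointing down, gripper open.
Joint ranges: [-3.01, 3.01], [-0.46, 2.08], [-1.47, 1.51], [0.13, 2.56], [-1, 4.14], [0.04, 2.09], [-2.66, 2.66]. Speed limits (rad/s): [2.57, 2.57, 3.14, 3.14, 3.14, 3.14, 3.14].

INTERFACE

Orientations are given as a unit quaternion [x, y, z, w].
In Python, from plant import r gives the robot as it stands.
- The arm moves only by the shell command python3 -m inch 'ROWS' [OPENING] [FORCE]. ROWS is JSON, a list of rows, each a list of 6 numbers: the shift along the tool's x, y, z in mm, then the turn, a rotation vector about the tool's x, y, z in rad. In form: [[x, y, z, ax, ay, az], ...]. A call has 1 to 12 rows; each row shifts and turns the commanded pose from where the row before left it, along the tool's axes as they then stand; what a row does not reach is not made up. A row lasts 1/12 s, in which the tool goes at most 41.7 mm and 7.16 degrees, less where a joint would pass 70% of its speed; a pose out of reach is approached as far as the arm can. A call is refused whole if a number of a shift passes 41.7 or a number of a turn 0.125, either way. A call with a gripper value outside its range is refused whole. OPENING is the finger opening in mm, from 0 to 88.1, set as the call begins (- or left out, the last holds). The fingers move at their own pace and stop on an object; FORCE is the grip in N (left out, the last holds). Time passes only in rows, so rows that do not move let the fingers close. It gives the time, the measured TCP pose, the force and the opening at its end, in the units of the state.
- r.get_state(): the state, without advancing time (a new reading comes with each control period).
- r.snapshot(name): name is "side" or "top"; returns a dict with "img" (400x640x3 uint8, red, green, blue), "range_z" (400x640 float32, m along the optical axis (not along the pixel's ray), 0 where there is no reading), "mtx" (3x3 intrinsics, pixels), "camera_from_world" (4x4, takes a point from world to camera coordinates). Camera axes: x right, y down, z forward; pixel columns grow to the right and rows downward; lengths in m; the calibration is good to about 2 mm. A picture is of the moment at which its call begins.
- r.finish_job(): hands the job in, once; it reports no verdict.
The state is a dict: "clock": time; "q": joint angles; "qd": joint speeds; "joint_torque": joint torques, N m; "tool_pos": TCP position; "eef_rot": TCP orientation; "contact_force": force on the tool from outside, world axes, zero at the start; "moment": the same for the moment, N m; "opening": opening from 0.0 (shut) to 1.0 (fully open).
Only numpy, scipy, OpenCV 4.12 (cv2) and the standard library are available. Lean on these libraries where they do the work, as an engineer would, in place of code of your own. Each camera call takes 0.05 s, during which the arm holds its last target.

TASK

Pick out the smaller of the two steel ball bearings and set it flat on the slab in front of the open end of the swing-gate lane. Then push it along the slab through the gate and on into the pocket, until it is right past the flap and the flap has swung shut behind it. Leave the larger bearing where it lies.

Things in the scene. Friction and masses are not known exactly. Their poses are not given: they have to be found in the camera images.
- bearing: The smaller ball bearing, to be sent through the gate: a steel ring with a row of balls, lying flat, 47 mm outside diameter, 20 mm high, 20 mm bore, about 0.16 kg. Origin at the centre of its underside, z up along its axis.
- big_bearing: The larger ball bearing, same look, to be left alone: 68 mm outside diameter, 22 mm high, lying flat; origin at the centre of its underside. Other loose parts lie near, 100 mm or more between centres: a toothed bronze gear hub (65 mm wide, 32 high), a white nylon collar (46 wide, 20 high) and a blued steel ram insert (38 wide, 52 high).
- lane: Gate lane; the slab is its floor. Origin on the slab mid gate line; x along the lane the way to push (away from the robot, within 12 deg), y left, z up. Two rails 18 mm high, 68 mm clear between, from x=-35 to +180 mm; before x=-35 the slab is free: set the bearing down about x=-75. Past the gate: the pocket, open above, end wall (26 high) at x=+170. Gate posts at x=0, y=+40 and -40, 46 and 40 high.
- flap (a joint): Steel flap across the lane, 68 mm long, 3 thick, 6 to 38 mm above the slab, on an upright pin at lane x=0, y=+40 mm. Rad: 0 shut (cannot swing back towards the open end), growing as it swings into the pocket, at most 1.65. A light spring (under 1 N at its free edge) shuts it. It sweeps 70 mm round its pin, so it shuts only when the bearing's centre is past about x=+85; end wall met at +146.
Things that resemble listed ones, but are neither listed nor needed, are in the scene too. Leave any orange or turquoise look-alike of the bearing alone.

How it is judged:
On the way, in this order (a step that is already met when the one before it is completed fails the run):
1. the smaller bearing lies flat on the slab in line with the lane, before the gate (x of bearing in the frame of lane between -0.16 and -0.025 m and y of bearing in the frame of lane between -0.04 and 0.04 m and z of bearing in the frame of lane between -0.008 and 0.008 m and angle between bearing's own z axis and vertical below 0.17 rad), for 0.1 s.
2. the bearing goes through the gateway along the slab with the flap swung open (x of bearing in the frame of lane between -0.02 and 0.06 m and y of bearing in the frame of lane between -0.04 and 0.04 m and value of joint flap above 0.35 rad and z of bearing in the frame of lane between -0.008 and 0.008 m and angle between bearing's own z axis and vertical below 0.17 rad), for 0.05 s.
At the end, for the whole second after the job is handed in: The smaller bearing lies flat and at rest on the slab in the pocket between the rails, wholly past the gate (its centre 50 to 165 mm beyond the gate line), and the flap is shut behind it to within 10 degrees (x of bearing in the frame of lane between 0.05 and 0.165 m and y of bearing in the frame of lane between -0.034 and 0.034 m and value of joint flap below 0.17 rad and linear speed of bearing below 0.02 m/s and z of bearing in the frame of lane between -0.008 and 0.008 m and angle between bearing's own z axis and vertical below 0.17 rad); the robot touches nothing.
It fails at once if the larger bearing is moved more than 20 mm (distance of big_bearing from where it was at the start of the episode above 0.02 m).
It also fails if it takes over 54 s, if anything falls off the work surface, if the arm or the gripper's body presses on something with over 40 N, if the wrist force passes 120 N, or if a joint passes its speed limit or range.

## Working session

There is one attempt and no reset: what is moved stays moved. The work goes in short steps, Python scripts to look and compute and a shell command to move; the robot and the scene stay as the last step left them, time stands still between calls to the robot, and variables do not carry over. Pictures are saved under pics/ and viewed, and the job is handed in when it is done.

```bash
ls; mkdir -p pics; python3 - <<'E'
from plant import r
import cv2,numpy as np
s=r.get_state();print({k:np.round(v,3).tolist() for k,v in s.items()})
for n in("side","top"):
    d=r.snapshot(n);cv2.imwrite(f"pics/{n}0.png",d["img"][:,:,::-1]);np.savez(f"{n}0.npz",**d)
    print(d["mtx"],d["camera_from_world"])
E
```

```text
pics
{'clock': 0.0, 'q': [-1.092, 0.69, -0.195, 1.566, 0.157, 0.902, -0.215], 'qd': [0.0, -0.001, -0.001, -0.001, 0.0, 0.001, -0.001], 'joint_torque': [0.0, -52.756, -1.267, -15.343, -0.053, 0.007, 0.0], 'tool_pos': [0.269, 0.564, 0.238], 'eef_rot': [0.598, 0.377, -0.378, -0.598], 'contact_force': [1.364, -0.309, -0.063], 'moment': [-0.006, -0.004, -0.058], 'opening': 1.002}
[[472.27004165   0.         311.49334425]
 [  0.         472.27004165 196.2975038 ]
 [  0.           0.           1.        ]] [[-0.90504063 -0.42493709  0.0181641   0.50819707]
 [-0.33169615  0.67843353 -0.65551935  0.22884939]
 [ 0.26623135 -0.5992966  -0.7549599   0.76344324]
 [ 0.          0.          0.          1.        ]]
[[440.61217365   0.         314.80707285]
 [  0.         440.61217365 206.89695063]
 [  0.           0.           1.        ]] [[ 0.00545861 -0.99974499 -0.02191252 -0.02921074]
 [-0.99021935 -0.00234903 -0.13949952  0.58601018]
 [ 0.13941247  0.02245968 -0.98997966  0.9307225 ]
 [ 0.          0.          0.          1.        ]]
```

View pics/top0.png

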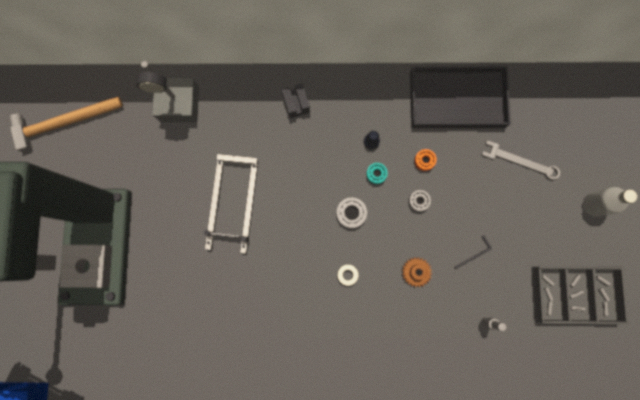

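View pics/side0.png

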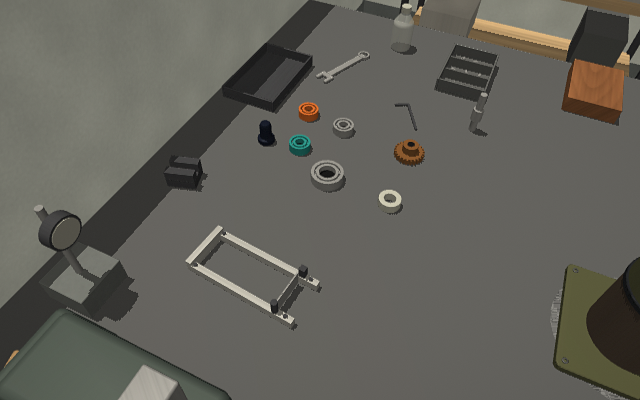

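The top view shows the small steel bearing at (420,201) with the big one at (351,213). The lane is at u 207–257, v 157–250, with its gate end at v≈236. The orange ring (426,160) and turquoise ring (377,173) are the look-alikes.

```bash
cat > h.py <<'E'
import numpy as np,cv2
def load(n): return dict(np.load(n))
def cloud(d):
    z=d["range_z"];K=d["mtx"];v,u=np.mgrid[:400,:640]
    p=np.stack([(u-K[0,2])/K[0,0]*z,(v-K[1,2])/K[1,1]*z,z],-1)
    T=np.linalg.inv(d["camera_from_world"]);w=p@T[:3,:3].T+T[:3,3];w[z==0]=np.nan;return w
def proj(d,P):
    P=np.atleast_2d(P);T=d["camera_from_world"];c=P@T[:3,:3].T+T[:3,3];q=c@d["mtx"].T;return q[:,:2]/q[:,2:]
E
python3 - <<'E'
from h import *
for n in("top","side"):
    d=load(n+"0.npz");w=cloud(d);np.save(n+"w.npy",w)
    print(n)
    # table z
    box=lambda x0,x1,y0,y1:(w[...,0]>x0)&(w[...,0]<x1)&(w[...,1]>y0)&(w[...,1]<y1)
    def at(u,v):return np.round(w[v,u],4)
    if n=="top":
        for u,v in [(420,201),(351,213),(300,200),(232,200),(222,240),(226,260),(225,300),(418,225),(232,190)]:print(u,v,at(u,v))
    else:
        for u,v in [(343,127),(327,175),(250,260),(230,270),(295,300),(320,310)]:print(u,v,at(u,v))
top=load("top0.npz")
im=top["img"][130:280,180:450][:,:,::-1]
cv2.imwrite("pics/topz.png",cv2.resize(im[:, :100],None,fx=4,fy=4,interpolation=cv2.INTER_CUBIC))
s=load("side0.npz")["img"][215:335,180:330][:,:,::-1]
cv2.imwrite("pics/sidez.png",cv2.resize(s,None,fx=5,fy=5,interpolation=cv2.INTER_CUBIC)[:600,:800])
E
```

```text
top
420 201 [ 0.6051 -0.2655  0.0066]
351 213 [ 0.577  -0.1085  0.0078]
300 200 [ 0.6081  0.0083 -0.0016]
232 200 [0.6074 0.1655 0.0009]
222 240 [ 0.5151  0.186  -0.0014]
226 260 [ 0.4697  0.1753 -0.0016]
225 300 [0.3807 0.1738 0.0018]
418 225 [ 0.5507 -0.2605  0.0015]
232 190 [ 0.6316  0.1671 -0.0031]
side
343 127 [ 0.6021 -0.2519  0.0208]
327 175 [ 0.5791 -0.113   0.0066]
250 260 [6.201e-01 1.349e-01 6.000e-04]
230 270 [ 6.417e-01  1.679e-01 -3.000e-04]
295 300 [ 0.5123  0.1704 -0.0014]
320 310 [ 0.4665  0.169  -0.0011]
```

```bash
python3 - <<'E'
from h import *
for n in("top","side"):
    d=load(n+"0.npz");w=np.load(n+"w.npy")
    # objects by height
    m=((w[...,2]>0.010)&(w[...,2]<0.06)&(w[...,0]>0.35)&(w[...,0]<0.8)&(w[...,1]>-0.35)&(w[...,1]<0.35)).astype(np.uint8)
    k,l,st,c=cv2.connectedComponentsWithStats(m)
    for i in range(1,k):
        if st[i,4]>25:
            p=w[l==i];(cx,cy),rad=cv2.minEnclosingCircle(p[:,:2].astype(np.float32))
            print(n,st[i],"bbox mid",np.round((np.percentile(p,2,0)+np.percentile(p,98,0))/2,4),"circ",round(cx,4),round(cy,4),round(rad*2,4),"zmax",round(np.percentile(p[:,2],95),4))
E
```

```text
top [152 113  44   8 308] bbox mid [0.7972 0.2989 0.031 ] circ 0.7969 0.2994 0.0907 zmax 0.0503
top [412 116  46  11 221] bbox mid [ 0.7879 -0.2984  0.0209] circ 0.7909 -0.2994 0.1014 zmax 0.0307
top [364 130  16  18 202] bbox mid [ 0.7448 -0.1555  0.0322] circ 0.747 -0.1565 0.0358 zmax 0.0525
top [415 149  21  21 301] bbox mid [ 0.7007 -0.2773  0.0166] circ 0.7007 -0.2777 0.0478 zmax 0.0216
top [ 204  154   54   99 1364] bbox mid [0.6008 0.1634 0.0262] circ 0.5985 0.164 0.2339 zmax 0.037
top [366 162  21  21 282] bbox mid [ 0.6693 -0.1662  0.017 ] circ 0.67 -0.1664 0.0476 zmax 0.0215
top [409 190  21  21 301] bbox mid [ 0.6064 -0.2612  0.0168] circ 0.6065 -0.2621 0.0478 zmax 0.0212
top [336 197  31  31 548] bbox mid [ 0.5778 -0.1077  0.0181] circ 0.5783 -0.1081 0.0681 zmax 0.0236
top [402 257  30  30 599] bbox mid [ 0.4464 -0.252   0.0218] circ 0.4469 -0.252 0.0654 zmax 0.0322
top [337 264  21  21 245] bbox mid [ 0.439  -0.0993  0.0185] circ 0.4396 -0.0988 0.0453 zmax 0.0214
side [264  80  28  29 227] bbox mid [ 0.7889 -0.2972  0.021 ] circ 0.7908 -0.2976 0.1047 zmax 0.0305
side [29
[... 192 characters left out ...]

side [258 120  17  23 273] bbox mid [ 0.7456 -0.1523  0.0317] circ 0.7464 -0.1553 0.038 zmax 0.0522
side [289 135  22  18 301] bbox mid [ 0.6685 -0.1652  0.016 ] circ 0.6694 -0.1663 0.0503 zmax 0.0211
side [394 140  31  23 493] bbox mid [ 0.4467 -0.2462  0.022 ] circ 0.4467 -0.2524 0.0671 zmax 0.0326
side [311 160  33  29 650] bbox mid [ 0.577  -0.1065  0.0171] circ 0.5779 -0.1085 0.073 zmax 0.0233
side [378 190  24  21 330] bbox mid [ 0.439  -0.0978  0.0161] circ 0.4386 -0.098 0.0468 zmax 0.0214
side [ 185  225  135  101 2656] bbox mid [0.6001 0.1656 0.0259] circ 0.5985 0.1627 0.2356 zmax 0.0376
side [ 79 259  47  57 941] bbox mid [0.7967 0.3009 0.0311] circ 0.797 0.3002 0.0901 zmax 0.0502
```

View pics/topz.png

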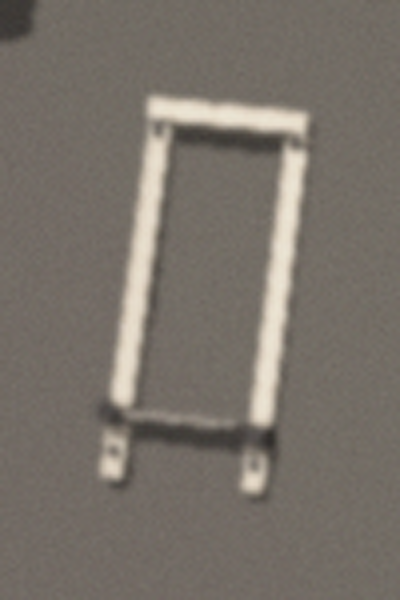

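View pics/sidez.png

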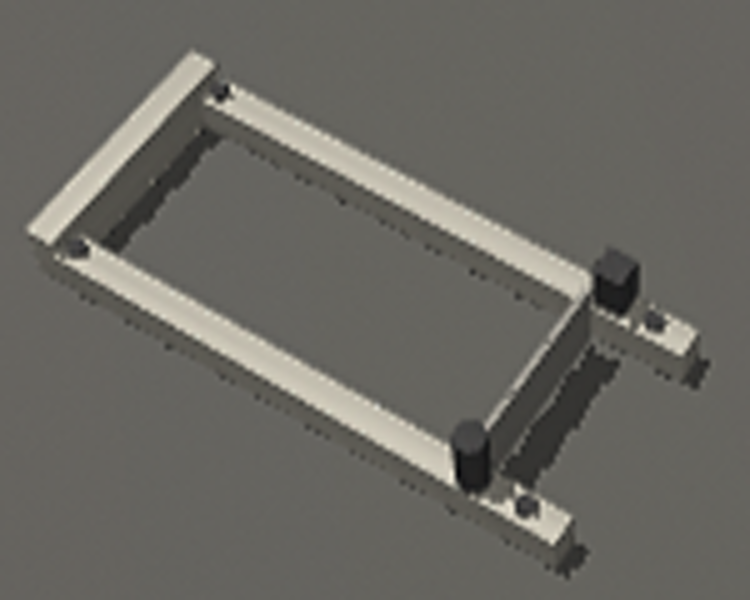

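```bash
python3 - <<'E'
from h import *
from scipy.optimize import minimize
P=[]
for n in("top","side"):
    w=np.load(n+"w.npy").reshape(-1,3)
    m=(w[:,0]>.45)&(w[:,0]<.75)&(w[:,1]>.08)&(w[:,1]<.25)
    w=w[m]; hi=w[w[:,2]>.0305]; e=w[(w[:,2]>.023)&(w[:,0]>.66)]
    rail=w[(w[:,2]>.0135)&(w[:,2]<.021)]
    r=cv2.minAreaRect(rail[:,:2].astype(np.float32));print(n,len(rail),r)
    # lines: rotate by angle, find gap-symmetric
    th0=-0.06
    best=None
    for th in np.arange(-.2,.2,.005):
        c,s=np.cos(th),np.sin(th); y=-s*rail[:,0]+c*rail[:,1]
        h=np.histogram(y,bins=np.arange(y.min(),y.max()+.002,.002))[0]; sc=(h.astype(float)**2).sum()
        if best is None or sc>best[0]:best=(sc,th)
    th=best[1];c,s=np.cos(th),np.sin(th);R=np.array([[c,s],[-s,c]])
    q=rail[:,:2]@R.T; mid=np.median([q[:,1].min(),q[:,1].max()])
    L=q[q[:,1]>mid];Rr=q[q[:,1]<mid]
    print("th",np.degrees(th),"L slope",np.polyfit(L[:,0],L[:,1],1),"R",np.polyfit(Rr[:,0],Rr[:,1],1),"yL",np.percentile(L[:,1],[3,50,97]),"yR",np.percentile(Rr[:,1],[3,50,97]),"x",np.percentile(L[:,0],[1,99]),np.percentile(Rr[:,0],[1,99]))
    qe=e[:,:2]@R.T;print("endwall x",np.percentile(qe[:,0],[3,50,97]),"y",np.percentile(qe[:,1],[2,98]))
    qh=hi[:,:2]@R.T;print("flap/posts x",np.percentile(qh[:,0],[3,50,97]),"y",np.percentile(qh[:,1],[2,98]))
E
```

```text
top 930 ((0.5987119078636169, 0.16420987248420715), (0.09341050684452057, 0.2166750729084015), 84.40991973876953)
th -5.443099053742816 L slope [-0.01880249  0.26979668] R [0.00831303 0.17581682] yL [0.24667915 0.25946084 0.26627769] yR [0.17405671 0.18013273 0.18745389] x [0.47454012 0.67788411] [0.47356749 0.67720273]
endwall x [0.67701376 0.68262682 0.68858376] y [0.17554692 0.26236776]
flap/posts x [0.49805646 0.50637858 0.51125138] y [0.17399112 0.26381562]
side 1682 ((0.5980145931243896, 0.16377997398376465), (0.09408839792013168, 0.2162044197320938), 84.22046661376953)
th -5.443099053742816 L slope [-0.01944582  0.27016747] R [0.00528317 0.17961374] yL [0.2327727  0.26033975 0.26617852] yR [0.17426604 0.18180655 0.20613809] x [0.47369252 0.68004536] [0.47256802 0.67750412]
endwall x [0.67621425 0.68197399 0.68860932] y [0.17544449 0.2638391 ]
flap/posts x [0.4971982  0.50556736 0.51089543] y [0.17485505 0.26595528]
```

```bash
cat >> h.py <<'E'
from scipy.spatial.transform import Rotation as Ro
th=np.radians(-5.65);ex=np.array([np.cos(th),np.sin(th),0]);ey=np.array([-np.sin(th),np.cos(th),0]);O=np.array([.5262,.1711,0])
def lane(p): d=np.asarray(p)-O;return np.round([d@ex,d@ey,d[2]],4)
def rel(target,jaw=None):
    from plant import r
    s=r.get_state();R=Ro.from_quat(s["eef_rot"]).as_matrix()
    print("t",s["clock"],"tcp",np.round(s["tool_pos"],4),"lane",lane(s["tool_pos"]),"F",np.round(s["contact_force"],1),"open",round(s["opening"]*88.1,1))
    print("axes x,y,z(cols)\n",np.round(R,3))
    print("shift tool mm",np.round(R.T@(np.array(target)-s["tool_pos"])*1000,1))
    if jaw is not None:
        best=None
        for sg in(1,-1):
            y=np.array([0,0,-1.]);x=sg*np.array(jaw);G=np.stack([x,y,np.cross(x,y)],1)
            v=Ro.from_matrix(R.T@G).as_rotvec();print("turn",np.round(v,4))
            print(" shift after turn",np.round(G.T@(np.array(target)-s["tool_pos"])*1000,1))
E
python3 -c "
from h import *
rel([.606,-.262,.1],ey)"
```

```text
t 0.1 tcp [0.2687 0.5636 0.238 ] lane [-0.2948  0.3653  0.238 ] F [0.6 0.2 0.7] open 87.9
axes x,y,z(cols)
 [[ 0.43  -0.001 -0.903]
 [ 0.903 -0.002  0.43 ]
 [-0.002 -1.    -0.   ]]
shift tool mm [-600.   139.1 -659.6]
turn [-1.000e-04 -3.461e-01 -1.700e-03]
 shift after turn [-788.4  138.  -416.9]
turn [ 2.4000e-03  2.7955e+00 -1.0000e-04]
 shift after turn [788.4 138.  416.9]
```

```bash
python3 -m inch '[[0,0,0,0,-0.115,0],[0,0,0,0,-0.115,0],[0,0,0,0,-0.116,0],[-20,0,-10,0,0,0],[-33,0,-17,0,0,0],[-33,0,-17,0,0,0],[-33,0,-17,0,0,0],[-33,0,-17,0,0,0],[-33,0,-17,0,0,0],[-33,0,-17,0,0,0]]' 70 20; python3 -m inch '[[-33,0,-17,0,0,0],[-33,0,-17,0,0,0],[-33,0,-17,0,0,0],[-33,0,-17,0,0,0],[-33,0,-17,0,0,0],[-33,0,-17,0,0,0],[-33,0,-17,0,0,0],[-33,0,-17,0,0,0],[-33,0,-17,0,0,0],[-33,0,-17,0,0,0]]' ; python3 -c "
from h import *
rel([.606,-.262,.1],ey)"
```

```text
clock: 0.93
tool_pos: [0.3591, 0.3343, 0.2385]
eef_rot: [0.524, 0.475, -0.475, -0.524]
contact_force: [-0.9, -0.5, 1.1]
opening: 0.791
clock: 1.77
tool_pos: [0.4956, -0.0109, 0.2385]
eef_rot: [-0.524, -0.475, 0.475, 0.524]
contact_force: [0.9, 0.9, 0.5]
opening: 0.794
t 1.7667 tcp [ 0.4956 -0.0109  0.2385] lane [-0.0125 -0.1841  0.2385] F [0.9 0.9 0.5] open 70.0
axes x,y,z(cols)
 [[ 0.099 -0.001 -0.995]
 [ 0.995  0.     0.099]
 [-0.    -1.     0.001]]
shift tool mm [-239.   138.5 -134.8]
turn [-0.0006 -0.0003 -0.    ]
 shift after turn [-239.   138.5 -134.6]
turn [ 0.0000e+00  3.1412e+00 -1.0000e-03]
 shift after turn [239.  138.5 134.6]
```

```bash
python3 -m inch '[[-34,5,-19,0,0,0],[-34,15,-19,0,0,0],[-34,20,-19,0,0,0],[-34,20,-19,0,0,0],[-34,20,-19,0,0,0],[-34,20,-19,0,0,0],[-25,15,-15,0,0,0],[-10,12,-6,0,0,0],[0,5,0,0,0,0],[0,0,0,0,0,0],[0,0,0,0,0,0]]'; python3 - <<'E'
from h import *
rel([.606,-.262,.004],ey)
from plant import r
for n in("top","side"):
    d=r.snapshot(n);u,v=proj(load(n+"0.npz"),[.606,-.262,.02])[0].astype(int)
    cv2.imwrite(f"pics/{n}1.png",cv2.resize(d["img"][v-80:v+80,u-100:u+100,::-1],None,fx=3,fy=3))
E
```

```text
clock: 2.68
tool_pos: [0.6029, -0.2509, 0.1106]
eef_rot: [-0.523, -0.475, 0.475, 0.524]
contact_force: [-0.7, -0.1, 0.5]
opening: 0.797
t 2.6833 tcp [ 0.6029 -0.2509  0.1106] lane [ 0.1179 -0.4124  0.1106] F [-0.7 -0.1  0.5] open 70.3
axes x,y,z(cols)
 [[ 0.097 -0.001 -0.995]
 [ 0.995  0.002  0.097]
 [ 0.002 -1.     0.001]]
shift tool mm [-10.9 106.6  -4.3]
turn [-0.0011  0.0018  0.0019]
 shift after turn [-10.7 106.6  -4.2]
turn [ 2.9000e-03 -3.1398e+00  1.7000e-03]
 shift after turn [ 10.7 106.6   4.2]
```

View pics/side1.png

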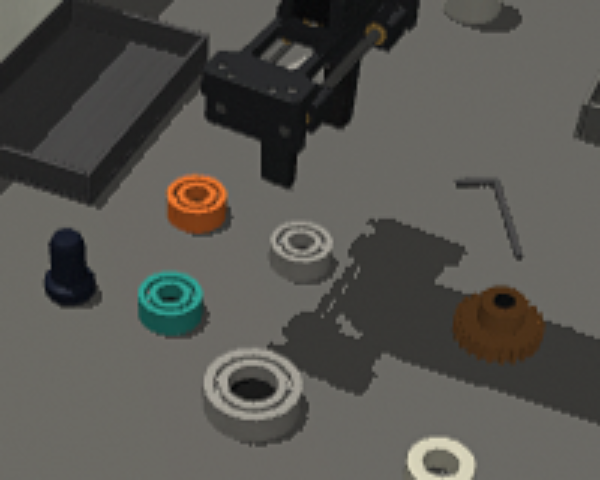

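The side view shows the open gripper above the small steel bearing (300,250 in the crop), clear of the neighbours. I'll descend next.

```bash
python3 -m inch '[[-7,10,-3,0,0,0],[-4,20,-1,0,0,0],[0,25,0,0,0,0],[0,25,0,0,0,0],[0,15,0,0,0,0],[0,8,0,0,0,0],[0,3,0,0,0,0],[0,0,0,0,0,0]]'; python3 -c "
from h import *
rel([.606,-.262,.004],ey)"
```

```text
clock: 3.45
tool_pos: [0.6064, -0.2643, 0.0045]
eef_rot: [-0.524, -0.475, 0.475, 0.524]
contact_force: [0.7, 0.1, -0.1]
opening: 0.795
t 3.45 tcp [ 0.6064 -0.2643  0.0045] lane [ 0.1226 -0.4253  0.0045] F [ 0.7  0.1 -0.1] open 70.0
axes x,y,z(cols)
 [[ 0.098  0.    -0.995]
 [ 0.995  0.     0.098]
 [ 0.    -1.    -0.   ]]
shift tool mm [2.2 0.5 0.6]
turn [0.0001 0.0002 0.0001]
 shift after turn [2.2 0.5 0.6]
turn [ 2.0000e-04 -3.1414e+00 -1.0000e-04]
 shift after turn [-2.2  0.5 -0.6]
```

```bash
python3 -m inch '[[2,0.5,0,0,0,0],[0,0,0,0,0,0],[0,0,0,0,0,0],[0,0,0,0,0,0],[0,0,0,0,0,0],[0,0,0,0,0,0],[0,0,0,0,0,0],[0,0,0,0,0,0]]' 35 25; python3 -m inch '[[0,-5,0,0,0,0],[0,-20,0,0,0,0],[0,-25,0,0,0,0],[0,-25,0,0,0,0],[0,-15,0,0,0,0],[0,-5,0,0,0,0],[0,0,0,0,0,0]]'; python3 - <<'E'
from h import *
rel([.4516,.1785,.1],ey)
from plant import r
n="side";d=r.snapshot(n);cv2.imwrite(f"pics/{n}2.png",cv2.resize(d["img"][50:250,220:460,::-1],None,fx=3,fy=3))
E
```

```text
clock: 4.12
tool_pos: [0.607, -0.2626, 0.005]
eef_rot: [0.525, 0.475, -0.474, -0.524]
contact_force: [-0.4, 0.2, 5.8]
opening: 0.527
clock: 4.7
tool_pos: [0.6068, -0.2628, 0.1002]
eef_rot: [0.525, 0.475, -0.474, -0.524]
contact_force: [-0.4, 0.0, -2.2]
opening: 0.523
t 4.7 tcp [ 0.6068 -0.2628  0.1002] lane [ 0.123  -0.4239  0.1002] F [-0.4  0.  -2.2] open 46.1
axes x,y,z(cols)
 [[ 0.099  0.002 -0.995]
 [ 0.995 -0.001  0.099]
 [-0.001 -1.    -0.002]]
shift tool mm [ 4.238e+02 -4.000e-01  1.982e+02]
turn [ 0.0019 -0.0005 -0.0005]
 shift after turn [4.239e+02 2.000e-01 1.979e+02]
turn [8.0000e-04 3.1411e+00 3.1000e-03]
 shift after turn [-4.239e+02  2.000e-01 -1.979e+02]
```

View pics/side2.png

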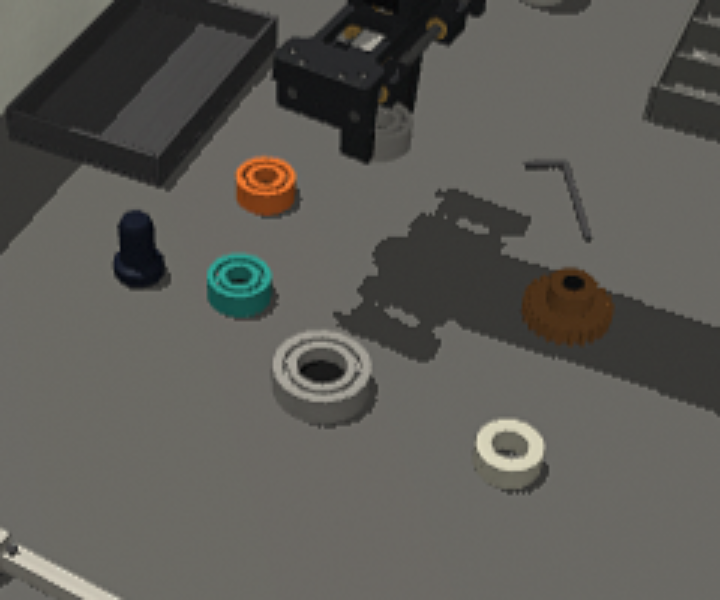

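The bearing is held between the fingers (390,130), but it looks possibly tilted. I'll check that.

```bash
python3 - <<'E'
from h import *
from plant import r
d=r.snapshot("side");w=cloud(d)
u,v=proj(d,[.607,-.263,.11])[0];print(u,v)
u,v=int(u),int(v);cv2.imwrite("pics/side3.png",cv2.resize(d["img"][v-35:v+35,u-40:u+40,::-1],None,fx=8,fy=8,interpolation=cv2.INTER_CUBIC))
# bright points
c=d["img"].astype(int).sum(2)
m=(np.abs(w[...,0]-.607)<.035)&(np.abs(w[...,1]+.263)<.035)&(w[...,2]>.085)&(w[...,2]<.16)&(c>220)
p=w[m];print(len(p));print(np.percentile(p,[2,25,50,75,98],axis=0).round(4))
cc=p.mean(0);U,S,V=np.linalg.svd(p-cc);print(S,V)
E
```

```text
345.7904771094912 90.92876737217777
154
[[ 0.5834 -0.2803  0.093 ]
 [ 0.5885 -0.2696  0.1032]
 [ 0.5933 -0.2512  0.11  ]
 [ 0.5978 -0.2445  0.1129]
 [ 0.609  -0.2391  0.1151]]
[0.16830879 0.08025326 0.07172194] [[-0.14532263  0.95880065 -0.24409556]
 [-0.98833966 -0.12934732  0.08033668]
 [-0.04545375 -0.25292406 -0.96641781]]
```

View pics/side3.png

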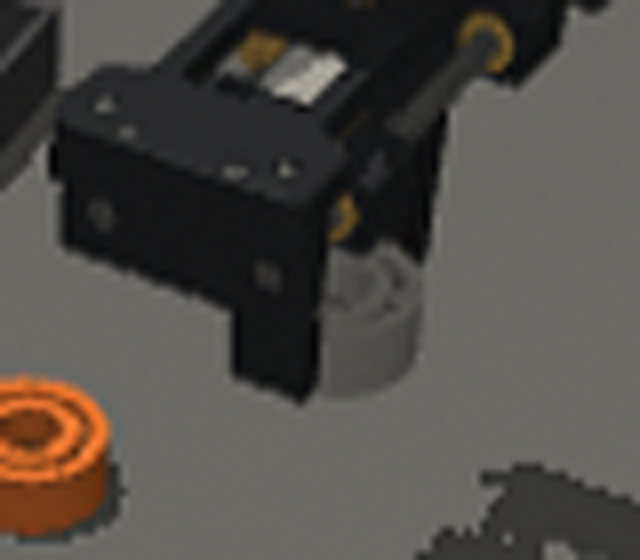

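It's level in the grip, with its underside about 5 mm below the TCP. I'll carry it to the lane.

```bash
python3 -m inch '[[10,0,5,0,0,0],[22,0,10,0,0,0],[35,0,16,0,0,0],[35,0,16,0,0,0],[35,0,16,0,0,0],[35,0,16,0,0,0],[35,0,16,0,0,0],[35,0,16,0,0,0],[35,0,16,0,0,0],[35,0,16,0,0,0],[35,0,16,0,0,0],[35,0,16,0,0,0]]';python3 -m inch '[[30,0,14,0,0,0],[20,0,13,0,0,0],[10,0,8,0,0,0],[0,0,0,0,0,0],[0,0,0,0,0,0]]'; python3 -c "
from h import *
rel([.4516,.1785,.006],ey)"
```

```text
clock: 5.8
tool_pos: [0.4682, 0.1362, 0.0979]
eef_rot: [-0.524, -0.474, 0.476, 0.524]
contact_force: [0.4, -0.1, -0.9]
opening: 0.521
clock: 6.22
tool_pos: [0.4401, 0.198, 0.0982]
eef_rot: [-0.524, -0.474, 0.476, 0.524]
contact_force: [-0.4, -0.3, -1.5]
opening: 0.526
t 6.2167 tcp [0.4401 0.198  0.0982] lane [-0.0883  0.0183  0.0982] F [-0.4 -0.3 -1.5] open 46.4
axes x,y,z(cols)
 [[ 0.097 -0.002 -0.995]
 [ 0.995 -0.001  0.097]
 [-0.001 -1.     0.002]]
shift tool mm [-18.2  92.2 -13.4]
turn [-0.0017  0.0016 -0.0015]
 shift after turn [-18.3  92.2 -13.3]
turn [-2.30e-03 -3.14e+00  2.60e-03]
 shift after turn [18.3 92.2 13.3]
```

```bash
python3 -m inch '[[-10,5,-7,0,0,0],[-8,15,-6,0,0,0],[0,20,0,0,0,0],[0,20,0,0,0,0],[0,15,0,0,0,0],[0,8,0,0,0,0],[0,5,0,0,0,0],[0,2,0,0,0,0],[0,0,0,0,0,0]]'; python3 -c "
from h import *
rel([.4516,.1785,.005],ey)"
```

```text
clock: 6.97
tool_pos: [0.4525, 0.1781, 0.009]
eef_rot: [0.524, 0.474, -0.474, -0.524]
contact_force: [-0.7, -0.7, -0.8]
opening: 0.525
t 6.9667 tcp [0.4525 0.1781 0.009 ] lane [-0.074  -0.0003  0.009 ] F [-0.7 -0.7 -0.8] open 46.2
axes x,y,z(cols)
 [[ 0.1    0.    -0.995]
 [ 0.995 -0.     0.1  ]
 [-0.    -1.    -0.   ]]
shift tool mm [0.3 4.  0.9]
turn [ 0.0001 -0.0013 -0.0003]
 shift after turn [0.3 4.  0.9]
turn [4.0000e-04 3.1403e+00 2.0000e-04]
 shift after turn [-0.3  4.  -0.9]
```

```bash
python3 -m inch '[[0,2,0,0,0,0],[0,1,0,0,0,0],[0,0.5,0,0,0,0],[0,0,0,0,0,0]]'; python3 -m inch '[[0,0,0,0,0,0],[0,0,0,0,0,0],[0,0,0,0,0,0],[0,0,0,0,0,0],[0,0,0,0,0,0]]' 64; python3 - <<'E'
from h import *
rel([.4516,.1785,.005],ey)
from plant import r
for n in("side","top"):
    d=r.snapshot(n);u,v=proj(d,[.47,.175,.02])[0].astype(int)
    cv2.imwrite(f"pics/{n}4.png",cv2.resize(d["img"][v-60:v+60,u-80:u+80,::-1],None,fx=4,fy=4,interpolation=cv2.INTER_CUBIC))
E
```

```text
clock: 7.3
tool_pos: [0.4523, 0.1791, 0.0059]
eef_rot: [0.524, 0.475, -0.474, -0.524]
contact_force: [-0.4, 0.8, -1.1]
opening: 0.524
clock: 7.72
tool_pos: [0.4522, 0.179, 0.0057]
eef_rot: [0.524, 0.475, -0.475, -0.524]
contact_force: [0.1, -0.0, 0.3]
opening: 0.724
t 7.7167 tcp [0.4522 0.179  0.0057] lane [-0.0744  0.0005  0.0057] F [ 0.1 -0.   0.3] open 63.8
axes x,y,z(cols)
 [[ 0.099  0.    -0.995]
 [ 0.995  0.     0.099]
 [ 0.    -1.    -0.   ]]
shift tool mm [-0.5  0.7  0.5]
turn [ 0.0002 -0.0002  0.0002]
 shift after turn [-0.5  0.7  0.5]
turn [-3.0000e-04  3.1414e+00  3.0000e-04]
 shift after turn [ 0.5  0.7 -0.5]
```

View pics/side4.png

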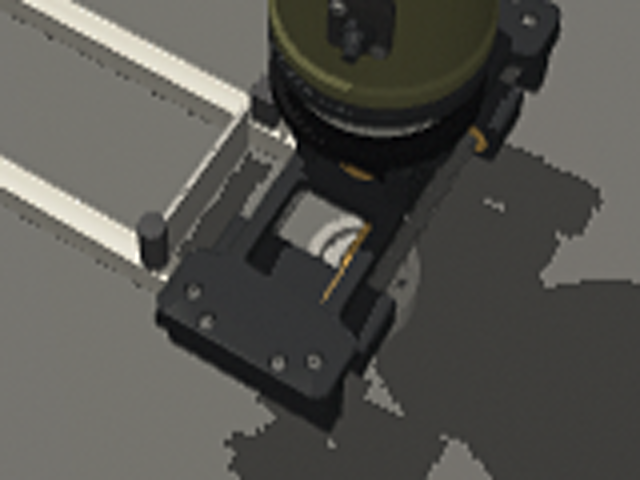

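The bearing stands between the open fingers in front of the gate. I'll slide the gripper back from it.

```bash
python3 -m inch '[[0,0,8,0,0,0],[0,0,15,0,0,0],[0,0,15,0,0,0],[0,0,8,0,0,0],[0,0,0,0,0,0]]';python3 -m inch '[[0,0,0,0,0,0],[0,0,0,0,0,0],[0,0,0,0,0,0],[0,0,0,0,0,0],[0,0,0,0,0,0],[0,0,0,0,0,0]]' 16; python3 - <<'E'
from h import *
rel(O-.1*ex,ey)
from plant import r
for n in("side","top"):
    d=r.snapshot(n);u,v=proj(d,[.47,.175,.02])[0].astype(int)
    cv2.imwrite(f"pics/{n}5.png",cv2.resize(d["img"][v-60:v+60,u-80:u+80,::-1],None,fx=4,fy=4,interpolation=cv2.INTER_CUBIC))
    w=cloud(d).reshape(-1,3);w=w[~np.isnan(w[:,0])];l=np.stack([(w-O)@ex,(w-O)@ey,w[:,2]],1)
    m=(l[:,0]>-.105)&(l[:,0]<-.04)&(abs(l[:,1])<.032)&(l[:,2]>.01)&(l[:,2]<.03);p=l[m];print(n,len(p))
    if len(p)>20:print(np.percentile(p,[2,50,98],axis=0).round(4))
E
```

```text
clock: 8.23
tool_pos: [0.4203, 0.1839, 0.0089]
eef_rot: [-0.522, -0.472, 0.479, 0.525]
contact_force: [-0.9, -0.8, 0.1]
opening: 0.728
clock: 8.73
tool_pos: [0.4224, 0.1835, 0.0087]
eef_rot: [-0.524, -0.472, 0.478, 0.525]
contact_force: [0.4, -0.2, 0.5]
opening: 0.297
t 8.7333 tcp [0.4224 0.1835 0.0087] lane [-0.1046  0.0021  0.0087] F [ 0.4 -0.2  0.5] open 26.1
axes x,y,z(cols)
 [[ 0.099 -0.007 -0.995]
 [ 0.995 -0.004  0.099]
 [-0.005 -1.     0.007]]
shift tool mm [-2.   8.7 -4.6]
turn [-0.0068 -0.0005 -0.005 ]
 shift after turn [-2.1  8.7 -4.6]
turn [ 0.0078  3.1411 -0.0106]
 shift after turn [2.1 8.7 4.6]
side 37
[[-0.0991 -0.0185  0.0119]
 [-0.0819  0.0208  0.0188]
 [-0.0698  0.0241  0.0295]]
top 133
[[-0.0724 -0.0189  0.0121]
 [-0.0624  0.0026  0.0182]
 [-0.0528  0.0223  0.0221]]
```

View pics/side5.png

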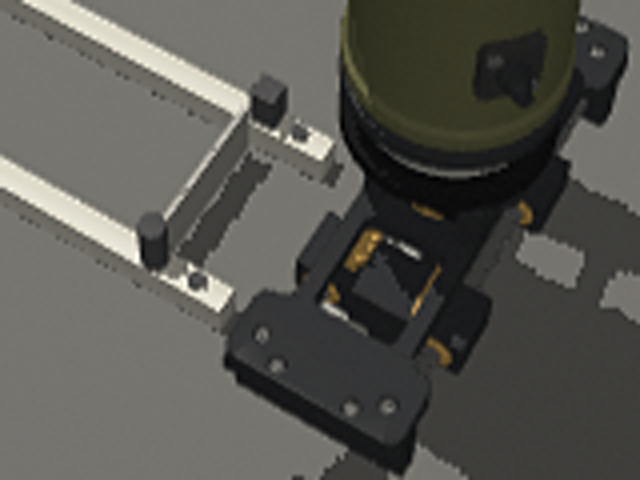

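View pics/top5.png

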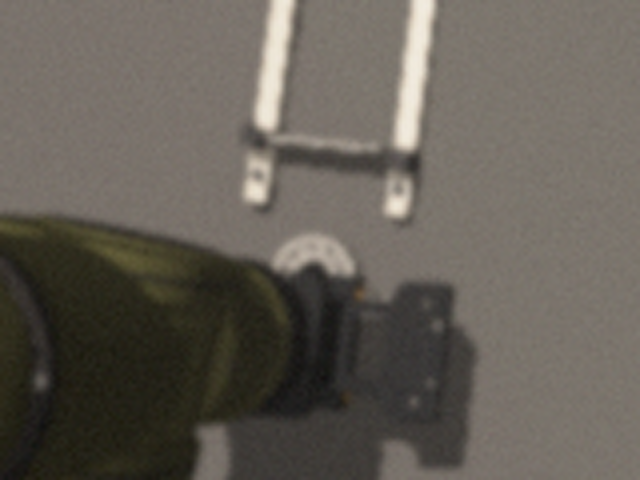

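The arm ran out of reach at x=-0.105, but it is behind the bearing's centre. The top view shows the bearing's front edge at (315,235), centred between the rails. I'll let the fingers finish closing.

```bash
python3 -m inch '[[0,0,0,0,0,0],[0,0,0,0,0,0],[0,0,0,0,0,0],[0,0,0,0,0,0]]' 16 10; python3 - <<'E'
from h import *
rel(O-.1*ex+np.array([0,0,.005]),ey)
from plant import r
print(np.round(r.get_state()["q"],2))
for n in("top",):
    d=r.snapshot(n)
    w=cloud(d).reshape(-1,3);w=w[~np.isnan(w[:,0])];l=np.stack([(w-O)@ex,(w-O)@ey,w[:,2]],1)
    m=(l[:,0]>-.105)&(l[:,0]<-.03)&(abs(l[:,1])<.032)&(l[:,2]>.01)&(l[:,2]<.03);p=l[m];print(n,len(p))
    print(np.percentile(p,[2,50,98],axis=0).round(4))
E
```

```text
clock: 9.17
tool_pos: [0.4221, 0.1834, 0.0088]
eef_rot: [-0.523, -0.472, 0.478, 0.525]
contact_force: [-0.7, 0.1, -0.9]
opening: 0.179
t 9.1667 tcp [0.4221 0.1834 0.0088] lane [-0.1048  0.002   0.0088] F [-0.7  0.1 -0.9] open 15.8
axes x,y,z(cols)
 [[ 0.099 -0.008 -0.995]
 [ 0.995 -0.004  0.099]
 [-0.005 -1.     0.007]]
shift tool mm [-2.   3.7 -4.8]
turn [-0.007  -0.0002 -0.0052]
 shift after turn [-2.   3.8 -4.8]
turn [ 0.0081  3.1414 -0.0111]
 shift after turn [2.  3.8 4.8]
[-0.49  0.94 -0.04  2.18  0.85  0.04  0.12]
top 146
[[-0.0726 -0.0192  0.0112]
 [-0.0615  0.0034  0.0175]
 [-0.0509  0.0231  0.022 ]]
```

```bash
python3 -m inch '[[0,0,-4,0,0,0],[0,1,-6,0,0,0],[-0.5,1,-6,-0.007,0,-0.005],[-0.5,1,-6,0,0,0],[-0.5,0.5,-6,0,0,0],[0,0,0,0,0,0]]'; python3 - <<'E'
from h import *
rel(O+.08*ex+np.array([0,0,.005]),ey)
from plant import r
for n in("side","top"):
    d=r.snapshot(n);u,v=proj(d,[.50,.175,.02])[0].astype(int)
    cv2.imwrite(f"pics/{n}6.png",cv2.resize(d["img"][v-60:v+60,u-80:u+80,::-1],None,fx=4,fy=4,interpolation=cv2.INTER_CUBIC))
    w=cloud(d).reshape(-1,3);w=w[~np.isnan(w[:,0])];l=np.stack([(w-O)@ex,(w-O)@ey,w[:,2]],1)
    m=(l[:,0]>-.075)&(l[:,0]<-.01)&(abs(l[:,1])<.032)&(l[:,2]>.01)&(l[:,2]<.026);p=l[m];print(n,len(p))
    print(np.percentile(p,[2,50,98],axis=0).round(4))
E
```

```text
clock: 9.72
tool_pos: [0.4521, 0.1786, 0.0051]
eef_rot: [0.525, 0.475, -0.473, -0.524]
contact_force: [0.5, 0.8, 0.3]
opening: 0.181
t 9.7167 tcp [0.4521 0.1786 0.0051] lane [-0.0745  0.0002  0.0051] F [0.5 0.8 0.3] open 16.0
axes x,y,z(cols)
 [[ 0.101  0.002 -0.995]
 [ 0.995  0.     0.101]
 [ 0.001 -1.    -0.002]]
shift tool mm [   0.2    0.4 -154.5]
turn [ 0.0021 -0.0026  0.0005]
 shift after turn [-2.000e-01  1.000e-01 -1.545e+02]
turn [-8.000e-04  3.139e+00  3.300e-03]
 shift after turn [2.000e-01 1.000e-01 1.545e+02]
side 67
[[-0.0663  0.0137  0.0104]
 [-0.0486  0.019   0.0184]
 [-0.0381  0.0234  0.0215]]
top 131
[[-0.0395 -0.0208  0.012 ]
 [-0.0304  0.0007  0.0184]
 [-0.0201  0.02    0.0221]]
```

View pics/top6.png

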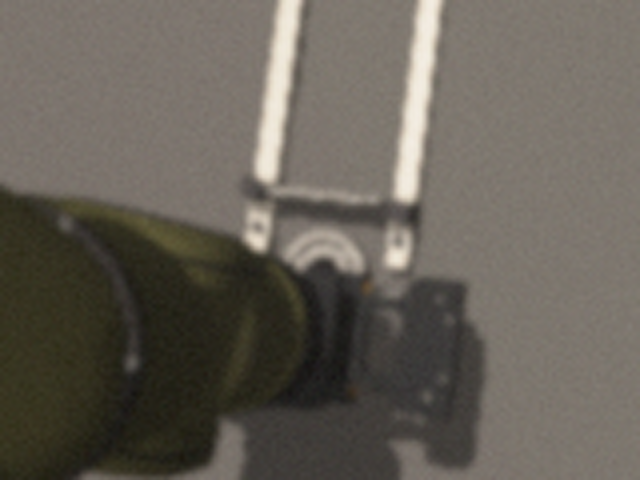

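View pics/side6.png

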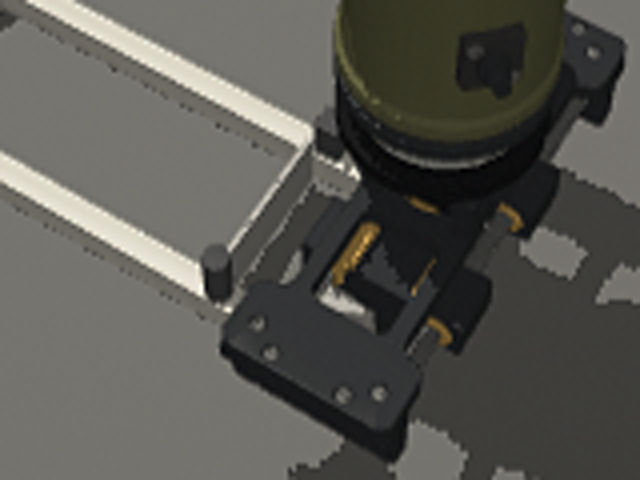

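The bearing is in the cradle of the two finger tips, centre near x=-0.043, in line with the lane. I'll push it through.

```bash
python3 -m inch '[[0,0,-4,0,0,0],[0,0,-6,0,0,0],[0,0,-6,0,0,0],[0,0,-6,0,0,0],[0,0,-6,0,0,0],[0,0,-6,0,0,0],[0,0,-6,0,0,0],[0,0,-6,0,0,0],[0,0,-6,0,0,0],[0,0,-6,0,0,0]]'; python3 - <<'E'
from h import *
rel(O+.08*ex+np.array([0,0,.005]),ey)
from plant import r
for n in("side","top"):
    d=r.snapshot(n);u,v=proj(d,[.54,.175,.02])[0].astype(int)
    cv2.imwrite(f"pics/{n}7.png",cv2.resize(d["img"][v-60:v+60,u-80:u+80,::-1],None,fx=4,fy=4,interpolation=cv2.INTER_CUBIC))
E
```

```text
clock: 10.65
tool_pos: [0.5079, 0.1731, 0.0051]
eef_rot: [0.524, 0.474, -0.475, -0.524]
contact_force: [-2.0, 0.1, -0.3]
opening: 0.182
t 10.65 tcp [0.5079 0.1731 0.0051] lane [-0.0184  0.0002  0.0051] F [-2.   0.1 -0.3] open 16.0
axes x,y,z(cols)
 [[ 0.099 -0.    -0.995]
 [ 0.995 -0.001  0.099]
 [-0.001 -1.     0.   ]]
shift tool mm [ -0.2   0.1 -98.4]
turn [-0.0004 -0.0004 -0.0006]
 shift after turn [ -0.2   0.1 -98.4]
turn [ 1.0000e-03  3.1412e+00 -6.0000e-04]
 shift after turn [ 0.2  0.1 98.4]
```

View pics/top7.png

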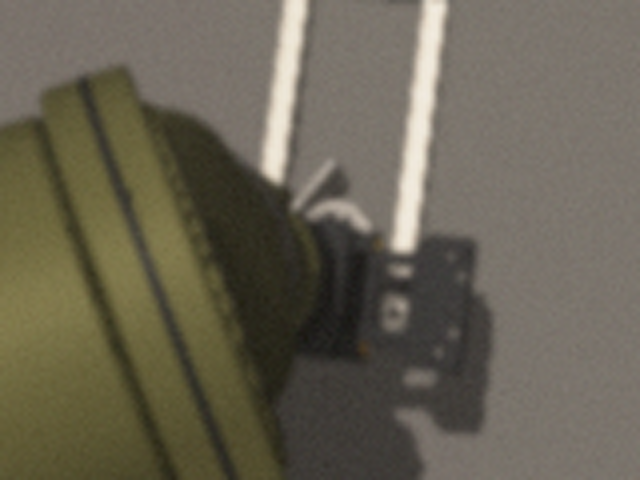

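View pics/side7.png

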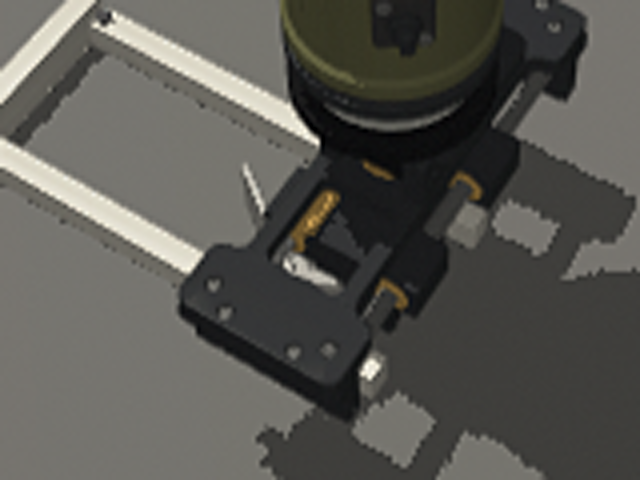

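The flap is open about 55°, the bearing (340,215 in the top crop) is going through at x≈+0.013, and forces are low. I'll carry on.

```bash
python3 -m inch '[[0,0,-6,0,0,0],[0,0,-6,0,0,0],[0,0,-6,0,0,0],[0,0,-6,0,0,0],[0,0,-6,0,0,0],[0,0,-6,0,0,0],[0,0,-6,0,0,0],[0,0,-6,0,0,0],[0,0,-6,0,0,0]]'; python3 - <<'E'
from h import *
rel(O+.08*ex+np.array([0,0,.005]),ey)
from plant import r
for n in("side","top"):
    d=r.snapshot(n);u,v=proj(d,[.58,.17,.02])[0].astype(int)
    cv2.imwrite(f"pics/{n}8.png",cv2.resize(d["img"][v-60:v+60,u-80:u+80,::-1],None,fx=4,fy=4,interpolation=cv2.INTER_CUBIC))
    w=cloud(d).reshape(-1,3);w=w[~np.isnan(w[:,0])];l=np.stack([(w-O)@ex,(w-O)@ey,w[:,2]],1)
    m=(l[:,0]>.03)&(l[:,0]<.15)&(abs(l[:,1])<.028)&(l[:,2]>.01)&(l[:,2]<.026);p=l[m];print(n,len(p))
    print(np.percentile(p,[2,50,98],axis=0).round(4))
E
```

```text
clock: 11.5
tool_pos: [0.5621, 0.1681, 0.0052]
eef_rot: [0.524, 0.475, -0.475, -0.524]
contact_force: [-1.7, -0.8, 0.2]
opening: 0.184
t 11.5 tcp [0.5621 0.1681 0.0052] lane [0.036  0.0005 0.0052] F [-1.7 -0.8  0.2] open 16.2
axes x,y,z(cols)
 [[ 0.099  0.    -0.995]
 [ 0.995 -0.     0.099]
 [ 0.    -1.    -0.   ]]
shift tool mm [ -0.5   0.2 -44. ]
turn [ 0.0003 -0.0003  0.    ]
 shift after turn [ -0.5   0.2 -44. ]
turn [-0.0000e+00  3.1413e+00  5.0000e-04]
 shift after turn [ 0.5  0.2 44. ]
side 32
[[0.0306 0.0137 0.0129]
 [0.0735 0.019  0.0195]
 [0.0826 0.0237 0.0242]]
top 0Traceback (most recent call last):
  File "<stdin>", line 9, in <module>
    return _quantile_unchecked(
        a, q, axis, out, overwrite_input, method, keepdims, weights)
    return _ureduce(a,
                    func=_quantile_ureduce_func,
    ...<5 lines>...
                    overwrite_input=overwrite_input,
                    method=method)
    r = func(a, **kwargs)
    result = _quantile(arr,
                       quantiles=q,
    ...<2 lines>...
                       out=out,
                       weights=wgt)
    slices_having_nans = np.isnan(arr[-1, ...])
                                  ~~~^^^^^^^^^
IndexError: index -1 is out of bounds for axis 0 with size 0
```

View pics/top8.png

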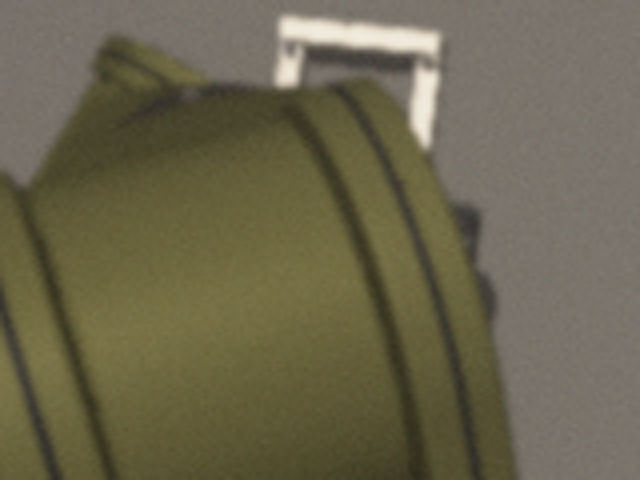

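The arm hides the bearing in the top view. The side cloud shows its visible part in the pocket, consistent with x≈+0.067. I'll push 44 mm more, back off a little and lift straight up.

```bash
python3 -m inch '[[0,0,-6,0,0,0],[0,0,-6,0,0,0],[0,0,-6,0,0,0],[0,0,-6,0,0,0],[0,0,-6,0,0,0],[0,0,-6,0,0,0],[0,0,-5,0,0,0],[0,0,-3,0,0,0],[0,0,0,0,0,0],[0,0,3,0,0,0],[0,0,3,0,0,0]]'; python3 -m inch '[[0,-5,0,0,0,0],[0,-15,0,0,0,0],[0,-25,0,0,0,0],[0,-30,0,0,0,0],[0,-30,0,0,0,0],[0,-20,0,0,0,0],[0,-10,0,0,0,0],[0,0,0,0,0,0]]'; python3 - <<'E'
from h import *
rel(O+.08*ex+np.array([0,0,.005]),ey)
from plant import r
for n in("side",):
    d=r.snapshot(n);u,v=proj(d,[.58,.17,.02])[0].astype(int)
    cv2.imwrite(f"pics/{n}9.png",cv2.resize(d["img"][v-60:v+60,u-80:u+80,::-1],None,fx=4,fy=4,interpolation=cv2.INTER_CUBIC))
E
```

```text
clock: 12.52
tool_pos: [0.5991, 0.1647, 0.0052]
eef_rot: [0.524, 0.475, -0.474, -0.524]
contact_force: [-0.6, 0.0, -0.3]
opening: 0.181
clock: 13.18
tool_pos: [0.6007, 0.1653, 0.1436]
eef_rot: [0.525, 0.477, -0.473, -0.523]
contact_force: [-0.2, -0.5, -0.4]
opening: 0.183
t 13.1833 tcp [0.6007 0.1653 0.1436] lane [0.0747 0.0015 0.1436] F [-0.2 -0.5 -0.4] open 16.2
axes x,y,z(cols)
 [[ 0.099  0.005 -0.995]
 [ 0.995  0.002  0.099]
 [ 0.002 -1.    -0.005]]
shift tool mm [ -1.8 138.6  -4.6]
turn [ 0.0051 -0.0002  0.0024]
 shift after turn [ -1.5 138.6  -5.3]
turn [-0.0037  3.1413  0.008 ]
 shift after turn [  1.5 138.6   5.3]
```

View pics/side9.png

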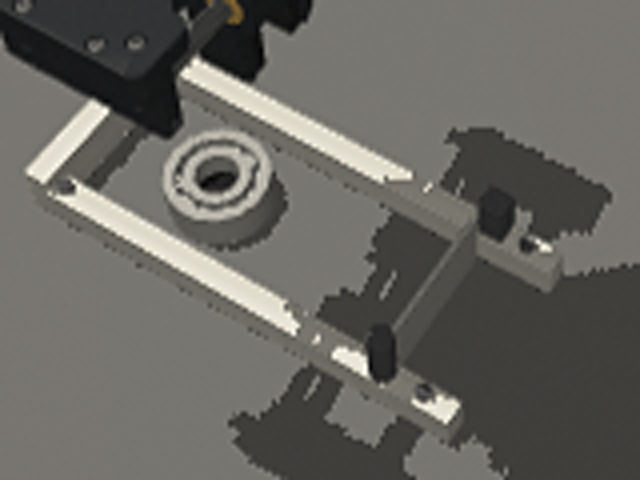

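The side crop shows the bearing flat in the pocket (217,185). The flap is shut across the gate, from (385,350) to (475,230). One numeric check before handing in.

```bash
python3 -m inch '[[0,-10,0,0,0,0],[0,0,0,0,0,0],[0,0,0,0,0,0],[0,0,0,0,0,0]]'; python3 - <<'E'
from h import *
from plant import r
d=r.snapshot("side");w=cloud(d).reshape(-1,3);w=w[~np.isnan(w[:,0])];l=np.stack([(w-O)@ex,(w-O)@ey,w[:,2]],1)
m=(l[:,0]>.03)&(l[:,0]<.16)&(abs(l[:,1])<.031)&(l[:,2]>.015)&(l[:,2]<.03);p=l[m]
print(len(p),np.percentile(p,[2,50,98],axis=0).round(4),cv2.minEnclosingCircle(p[:,:2].astype(np.float32)))
m=(l[:,0]>-.03)&(l[:,0]<.09)&(abs(l[:,1])<.03)&(l[:,2]>.028)&(l[:,2]<.045);f=l[m]
print("flap",len(f),np.percentile(f,[2,50,98],axis=0).round(4),"angle",np.arctan(np.polyfit(f[:,1],f[:,0],1)[0]))
b=w[(np.hypot(w[:,0]-.578,w[:,1]+.108)<.06)&(w[:,2]>.01)&(w[:,2]<.05)];print("big",cv2.minEnclosingCircle(b[:,:2].astype(np.float32)))
s=r.get_state();print(s["clock"],s["contact_force"],np.abs(s["qd"]).max())
E
```

```text
clock: 13.57
tool_pos: [0.5987, 0.1643, 0.1493]
eef_rot: [-0.524, -0.474, 0.475, 0.524]
contact_force: [-0.7, 0.1, 0.4]
opening: 0.18
402 [[ 0.0898 -0.0209  0.0153]
 [ 0.1123  0.0005  0.0192]
 [ 0.1341  0.0228  0.0219]] ((0.11281964182853699, 0.0007260564598254859), 0.024593397974967957)
flap 115 [[-0.0028 -0.0276  0.0283]
 [-0.0018  0.0014  0.0363]
 [ 0.0006  0.0289  0.0395]] angle 0.0009389482191734345
big ((0.5787003040313721, -0.10837612301111221), 0.03567543625831604)
13.6167 [-0.33432006  0.28572954 -0.1123764 ] 0.0025624111566797713
```

```bash
python3 -c "
from plant import r
print(r.finish_job())"
```

```text
the job is handed in; nothing more can be done
None
```

I picked up the smaller steel bearing and set it flat in front of the lane at about x = -75 mm. I then pushed it through the flap with the two fingertips, lifted clear, and handed the job in at about 13.6 s.

My last checks, from the side camera only:
- **Bearing:** it lies flat in the pocket with its centre at about x = +113 mm, y = +1 mm.
- **Flap:** it is shut, measured at about 0.001 rad.
- **Larger bearing:** it is within about 1 mm of where it started.
- **Gripper:** it is about 150 mm above the slab and touching nothing.

Three things did not go to plan or could not be checked:
- **Short retreat:** after releasing the bearing, the arm backed off only about 30 mm of the planned 46 mm, because joint 6 reached its range limit of 0.04 rad. I could still push from there.
- **Nudge while closing:** the fingers closed close behind the bearing. Any shift this caused was only a millimetre or two.
- **Top camera blocked:** the arm hid the bearing from the top camera partway through the push. The final state was therefore not checked from above.

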